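# Refit the pawl spring of the indexing fixture

### The job

Refit the loose tension spring to the indexing fixture: first drop its bent hook down through the hole in the tail of the pawl, then draw the spring out and drop its eye over the flat-headed anchor post, so that it sits right down under the head and the spring holds the pawl home in the dial's notch. Do not overstretch the spring or force its ends, let go of everything at the end, and leave the other things on the bench where they are.

Things in the scene. Friction and masses are not known exactly. Their poses are not given: they have to be found in the camera images.
- fixture: indexing fixture fixed to the bench: aluminium base plate 216 x 280 x 12 mm with a notched steel dial 144 mm across and an impeller on it (top at 64 mm, on its +x side), a steel pawl and a slotted anchor block 26 mm wide (top at z 18 mm). Origin under the plate's middle. The mounted spring runs along the fixture's +y, at x = -85 mm, from the pawl's hole to the anchor post
- pawl (a joint): angle of the pawl about its upright pivot (rad): 0 = home, nose in the dial's notch, against its stop; up to 0.30 = swung out. It turns freely but for slight friction (about 1 N at the hole), and pulling the hole towards the anchor swings it home
- pawl_hole (a point): centre of the upright round through hole, 8 mm across, in the pawl's tail, at the plate's top face (z 34 mm). The plate is 5 mm thick, free 17 mm below, 24 mm wide; 11 mm from the hole to the tail's end. It lies 45 mm from the pivot and moves with the pawl; with the pawl home it is at (-85, -55) mm in the fixture frame
- slot_near (a point): near end of the anchor's slot on the spring's line, 144 mm from the hole of the homed pawl, level with the shoulder the eye rests on (z 30 mm); axes as the fixture. The upright post is clamped 1 to 17 mm beyond this point along the fixture's +y: where is not reported but seen or felt. Post: shoulder 18 mm across, neck 8 mm across, 7 mm high, flat head 13 mm across, 4 mm high (top at z 41 mm)
- spring: hook half of the loose tension spring. Along its x: hook at -x, coil, eye at +x. Origin under the middle of the closed coil, level with the blocks' underside; the axis of coil, hook wire and eye is 12 mm higher. Coil 50 mm long, 17 mm thick; two dark steel end blocks 18 mm wide, 24 mm high (hook's 16, eye's 24 mm long) on which it lies flat. 0.12 kg; it does not bend
- hook_tip (a point): lower end of the hook: the 4 mm wire runs out of the hook block 24 mm along the axis, then bends straight down; this tip lies 64 mm from the coil's middle and 11.5 mm below the axis, 0.5 mm above the level of the blocks' underside
- eye_block (a point): middle of the eye-side end block, 24 mm long, 18 mm wide, 24 mm high, 37 mm from the coil's middle when closed: the place to grip; axes as the spring's. It moves with the eye
- eye_center (a point): middle of the eye, a flat level ring of 4 mm wire, 16 mm inside and 24 mm outside, 32 mm ahead of the eye block's middle, on the axis. 133 mm from the hook's leg when closed
- spring_eye (a joint): how far the spring is stretched (m), 0 = closed. It takes 5 N to begin to open and 0.3 N more for each mm. Mounted it is stretched 5 to 22 mm, depending on where the post is clamped; passing the eye over the head takes 2 to 6 mm more; beyond 0.032 m the coil is ruined
- screwdriver: yellow-handled screwdriver, 175 mm; a bystander; origin under its middle
- spanner: steel open-ended spanner, 120 mm; a bystander; origin under its middle
- hex_key: black hex key, 77 mm, lying on the fixture's base plate beside the dial; a bystander; origin under its middle
- cover_ring: grey plastic cover ring, 113 mm across; a bystander; origin under its middle
- spare_impeller: grey impeller with upright shaft, 122 mm across; a bystander; origin under its middle
- seal: black rubber seal, 30 mm across, 10 mm high, beside the spring; a bystander; origin under its middle

How it is judged (in metres and radians):
On the way:
1. the hook hangs in the pawl's hole, its tip at least 4 mm below the plate's top face, before the spring is stretched (under 5 mm) (z of hook_tip in the frame of pawl_hole below -0.004 m and horizontal distance between hook_tip and pawl_hole below 0.005 m and value of joint spring_eye below 0.005 m), for 0.1 s.
At the end, for the whole second after the job is handed in: hook in the pawl's hole (tip 4 mm or more below the plate's top, within 6 mm of the hole's axis), eye round the post under its head (within 6.5 mm above the shoulder, 4 mm of the spring's line), spring stretched 3 to 26 mm and at rest, pawl home (within 0.03 rad) (value of joint pawl below 0.03 rad and value of joint spring_eye between 0.003 and 0.026 m and z of hook_tip in the frame of pawl_hole below -0.004 m and horizontal distance between hook_tip and pawl_hole below 0.006 m and z of eye_center in the frame of slot_near between -0.001 and 0.0065 m and x of eye_center in the frame of slot_near between -0.004 and 0.004 m and y of eye_center in the frame of slot_near between -0.008 and 0.018 m and linear speed of spring below 0.02 m/s); the robot touches nothing.
It fails at once if the spring is overstretched (more than 32 mm) (value of joint spring_eye above 0.032 m).
It fails at once if the spring's ends are forced: hook and eye together press on the fixture with more than 30 N (the mounted spring itself makes up to 23) (contact force between spring and fixture above 30 N).
It fails at once if a bystander is moved more than 25 mm (distance of any of screwdriver, spanner, hex_key, cover_ring, spare_impeller, seal from where it was at the start of the episode above 0.025 m).
It also fails if it takes over 72 s, if anything falls off the work surface, if the arm or the gripper's body presses on something with over 40 N, if the wrist force passes 120 N, or if a joint passes its speed limit or range.

### The arm

A 6-joint arm with a two-finger parallel gripper is mounted at the origin on a cart in front of the work surface, level with it; the furniture and walls round the work are solid. World frame = base frame: x ahead of the robot, y to its left, z up, the work surface at z = 0. Lengths are in mm, angles in rad, forces in N, time in s.
With the tool pointing down it reaches from about 275 to 1000 mm from the base axis. Payload 8.4 kg.
Tool frame: the origin (TCP) lies between the finger pads; the fingertips stand 8 mm ahead of it and the grasp point (between the pads) lies 11 mm behind it (tcp_to_tips is the distance from the TCP to the fingertips, in mm); z points along the fingers, y is the line along which they close (so a half turn about z gives the same grasp; the last joint's range is limited). The gripper opens to 85 mm and grips with 20 to 120 N. Pads are 22 mm wide; open, the fingers measure 114 mm over their backs; the gripper's body (76 mm by 85 mm) begins 54 mm behind the grasp point. The pads swing forward as they close: fully open they stand 13 mm farther back than shut.
Start: joints at [-1.139, 0.353, 1.633, -0, 1.155, -0.002], TCP at [262.7, -567.112, 216.081] pointing down, gripper open.
Joint ranges: [-2.63, 2.63], [-0.92, 2.1], [0.06, 2.66], [-1.3, 4.44], [0, 2.69], [-3.02, 3.02]. Speed limits (rad/s): [2.22, 2.22, 2.79, 3.14, 3.14, 3.14].

### API

Orientations are given as [roll, pitch, yaw] about the fixed x, y, z axes, in that order (R = Rz(yaw) Ry(pitch) Rx(roll)).
In Python, from rig import * gives the robot as it stands.
- The arm moves only by the tool step_arm, never from a script. Its argument "motion" is a list of rows, each an object with "claw": the finger opening in mm, from 0 to 85.4; "delta_pos": the shift along the tool's x, y, z in mm, a list of three; "turn": the turn about the tool's z in rad. In form: [{"claw": claw, "delta_pos": [dx, dy, dz], "turn": turn}, ...]. A call has 1 to 8 rows; each row shifts and turns the commanded pose from where the row before left it, along the tool's axes as they then stand; what a row does not reach is not made up. A row lasts 1/12 s, in which the tool goes at most 41.7 mm and 7.16 degrees, less where a joint would pass 70% of its speed; a pose out of reach is approached as far as the arm can. A call is refused whole if a number of a shift passes 41.7 or a number of a turn 0.125, either way. A call with a gripper value outside its range is refused whole. The fingers move at their own pace and stop on an object; "force" is the grip in N (left out, the last holds). Time passes only in rows, so rows that do not move let the fingers close. It gives the time, the measured TCP pose, the force, the opening and the grip force at its end, in the units of the state.
- sense(): the state, without advancing time (a new reading comes with each control period).
- grab_frame(name): name is "scene" or "top" or "wrist"; returns a dict with "img" (384x512x3 uint8, red, green, blue), "vertical_fov" (degrees; the focal length in pixels is half the picture's height over the tangent of half this angle, whatever the lens; pixels are square), "cx", "cy" (the principal point, pixels), "D" ([k1, k2, p1, p2, k3] as OpenCV has them; the pictures are not rectified), "R" (3x3) and "t" (3): a world point X has camera coordinates R X + t. Camera axes: x right, y down, z forward; pixel columns grow to the right and rows downward; lengths in mm; the calibration is good to about 2 mm. A picture is of the moment at which its call begins. There is no depth.
- sign_off(): hands the job in; it is judged then, once.
The state is a dict: "clock": time; "qpos": joint angles; "qvel": joint speeds; "joint_efforts": joint torques, N m; "eef_pos": TCP position; "tcp_rot": TCP orientation; "contact_force": force on the tool from outside, world axes, zero at the start; "wrist_torque": the same for the moment, N m; "opening": opening from 0.0 (shut) to 1.0 (fully open); "grasp_force": force on a finger pad.
Only numpy, scipy, OpenCV 4.12 (cv2) and the standard library are available. Lean on these libraries where they do the work, as an engineer would, in place of code of your own. Each camera call takes 0.05 s, during which the arm holds its last target. There are 200 camera calls.

## Working session

There is one attempt and no reset: what is moved stays moved. The work goes in short steps, Python scripts to look and compute and a tool call to move; the robot and the scene stay as the last step left them, time stands still between calls to the robot, and variables do not carry over. Pictures are saved under pics/ and viewed, at most 10 in all, crops included, and the job is handed in when it is done.

Besides the shell and the picture viewer there is one more tool, called after ">>>" as a command line: name --argument value ..., lists and objects as JSON in quotes. step_arm: Moves the arm, as the interface text tells. Its arguments: {"type":"object","properties":{"motion":{"type":"array","items":{"type":"object","properties":{"claw":{"type":"number"},"delta_pos":{"type":"array","items":{"type":"number"}},"turn":{"type":"number"}}}},"force":{"type":"number"}},"required":["motion"]}

```bash
mkdir -p pics; cat > h.py <<'E'
from rig import *
import numpy as np, cv2
def K(f):
    h=f["img"].shape[0]; F=h/2/np.tan(np.radians(f["vertical_fov"])/2)
    return np.array([[F,0,f["cx"]],[0,F,f["cy"]],[0,0,1.]])
def w(f,px,z):
    "pixels -> world points at height z"
    p=cv2.undistortPoints(np.array(px,float).reshape(-1,1,2),K(f),np.array(f["D"],float)).reshape(-1,2)
    R=np.array(f["R"]);t=np.array(f["t"]);C=-R.T@t
    d=np.c_[p,np.ones(len(p))]@R
    return C+d*((np.broadcast_to(z,len(p))-C[2])/d[:,2])[:,None]
def proj(f,X):
    return cv2.projectPoints(np.array(X,float).reshape(-1,1,3),cv2.Rodrigues(np.array(f["R"],float))[0],np.array(f["t"],float),K(f),np.array(f["D"],float))[0].reshape(-1,2)
def save(f,n,crop=None,s=1):
    im=f["img"][...,::-1]
    if crop: im=im[crop[1]:crop[3],crop[0]:crop[2]]
    cv2.imwrite(f"pics/{n}.png",cv2.resize(im,None,fx=s,fy=s,interpolation=cv2.INTER_CUBIC))
import pickle
def keep(name,n): 
    f=grab_frame(name); pickle.dump(f,open(n+".pkl","wb")); return f
def load(n): return pickle.load(open(n+".pkl","rb"))
E
python3 - <<'E'
from h import *
f=keep("top","t0"); save(f,"t0",None,1.5)
g=keep("scene","s0"); save(g,"s0",None,1.5)
print(sense()); print(f["R"],f["t"],f["vertical_fov"],f["D"])
E
```

```text
{'clock': 0.1, 'qpos': array([-1.13939667e+00,  3.53570401e-01,  1.63406925e+00,  7.92053272e-06,
        1.15518561e+00, -2.42684684e-03]), 'qvel': array([-1.52631455e-03, -6.57897253e-04,  2.44162961e-04, -5.07510487e-04,
        1.05891179e-04, -8.76146850e-05]), 'joint_efforts': array([-8.09495559e-04, -6.06361270e+01, -3.42817497e+01, -1.48817969e-05,
        4.07605141e-03,  4.86766638e-06]), 'eef_pos': array([ 262.51667565, -566.70295249,  215.43800167]), 'tcp_rot': array([-3.14036006e+00, -1.02336490e-05,  4.33823299e-01]), 'contact_force': array([ 0.09116566,  0.28975977, -0.56192214]), 'wrist_torque': array([-0.01175677,  0.03921318,  0.01532365]), 'grasp_force': 0.0, 'opening': 0.9989116628056162}
[[-0.09439468 -0.99552125  0.00520517]
 [-0.96781437  0.09053978 -0.23481459]
 [ 0.23329164 -0.02720288 -0.97202624]] [ 56.84555639 566.12580222 942.76878942] 54.91423304149763 [0.04242759 0.         0.         0.         0.        ]
```

View pics/t0.png

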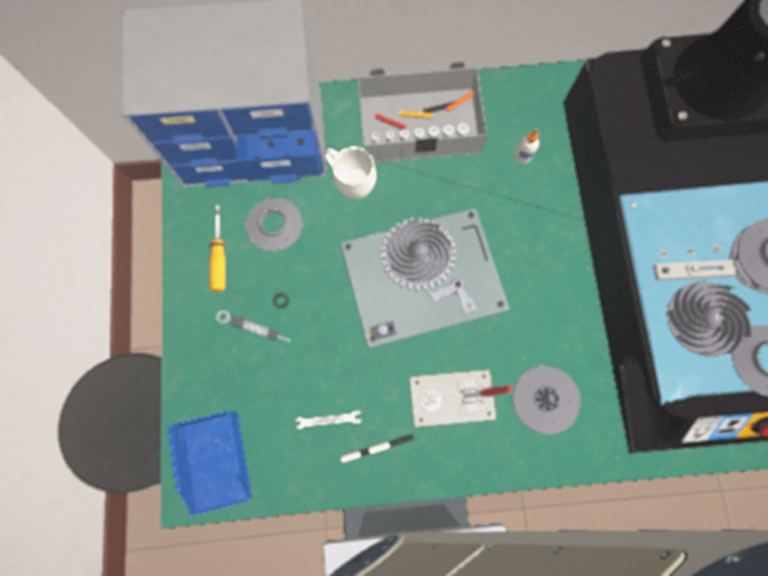

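View pics/s0.png

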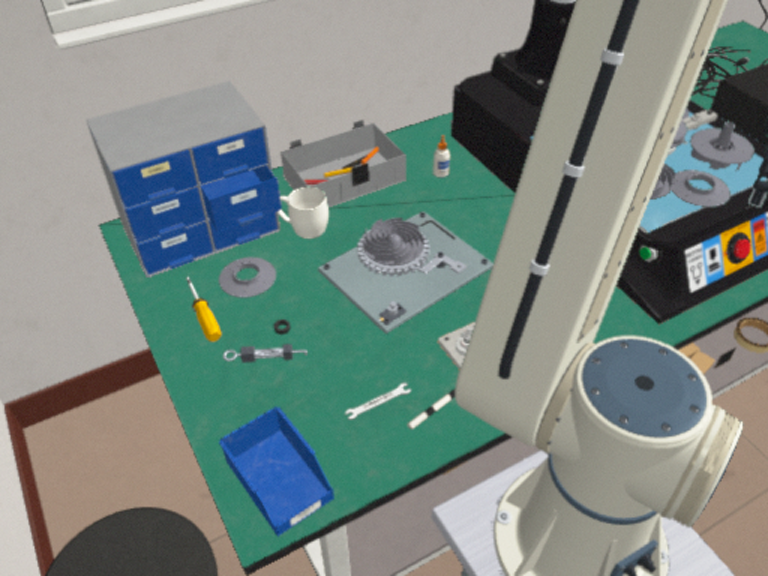

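The top view shows the spring at about (256,328) on the 1.5x picture: eye (223,317), hook end (289,340). The fixture plate corners are (345,243), (473,210), (507,308) and (370,345). The anchor is near (381,328) and the pawl tail near (465,300).

```bash
python3 - <<'E'
from h import *
f=load("t0"); g=load("s0")
c=w(f,np.array([[345,243],[473,210],[507,308],[370,345]])/1.5,12)
print("corners",c.round(1)); o=c.mean(0)
# fixture +y from right to left; 
ey=(c[0]-c[1])+(c[3]-c[2]); yaw=np.arctan2(-ey[0],ey[1]); 
print("o",o,"yaw",yaw,[np.linalg.norm(c[i]-c[(i+1)%4]) for i in range(4)])
R=np.array([[np.cos(yaw),-np.sin(yaw)],[np.sin(yaw),np.cos(yaw)]])
for n,p in dict(hole=(-85,-55),slot=(-85,89)).items(): print(n,o[:2]+R@p)
s=w(f,np.array([[223,317],[289,340],[242,323.5],[269,332.5]])/1.5,12); print("spring eye,hook,blocks",s.round(1))
d=s[0]-s[1]; print("yaw spring",np.arctan2(d[1],d[0]),np.linalg.norm(d))
print("seal",w(f,np.array([[281,300]])/1.5,5), "spanner",w(f,np.array([[298,423],[360,416]])/1.5,2))
s=w(g,np.array([[231,355],[305,352]])/1.5,12);print("scene spring",s)
save(f,"t0c",(130,190,240,240),7)
save(f,"t0d",(225,135,345,235),6)
E
```

```text
corners [[ 692.9   79.    12. ]
 [ 738.2 -180.6   12. ]
 [ 533.7 -219.5   12. ]
 [ 487.1   47.5   12. ]]
o [612.95525485 -68.41403093  12.        ] yaw 0.17269568725638326 [np.float64(263.5080450479599), np.float64(208.14013133012054), np.float64(270.93395992602325), np.float64(208.12974899065662)]
hole [ 538.67074009 -137.20219029]
slot [513.92598753   4.65582753]
spring eye,hook,blocks [[566.8 320.   12. ]
 [511.  198.3  12. ]
 [550.8 284.9  12. ]
 [528.8 235.   12. ]]
yaw spring 1.1409695356586265 133.89530893891768
seal [[591.3176931  210.75349046   5.        ]] spanner [[357.93135571 191.22193418   2.        ]
 [359.44335629  77.20672465   2.        ]]
scene spring [[563.76107448 318.21114639  12.        ]
 [505.45008279 201.24825084  12.        ]]
```

View pics/t0d.png

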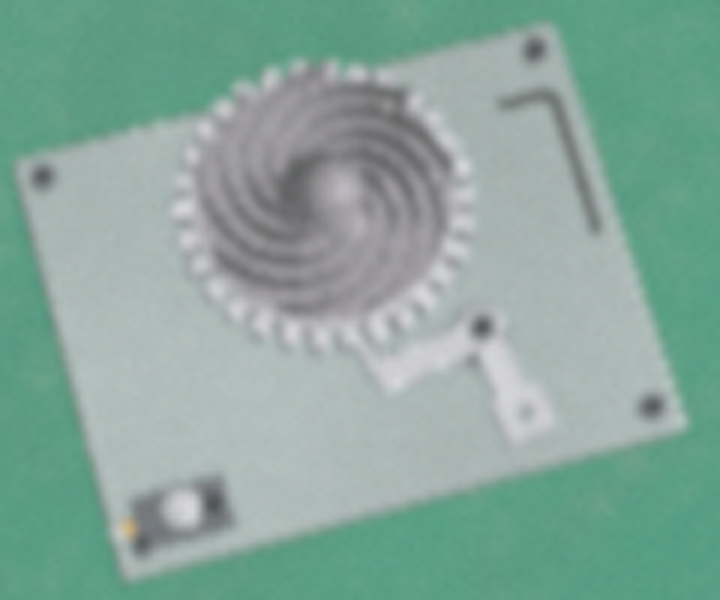

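The close crop gives the pawl hole at (527,411), the post head at (182,510) and the plate corners at (18,158), (552,28), (688,428) and (128,580), all in crop pixels. The tail is roughly at home. I'll refine the poses with these and plan the approach.

```bash
cat >> h.py <<'E'
def rel(target,yaw=None):
    "shift from current TCP to world target, in tool axes, and turn"
    s=sense(); y=s["tcp_rot"][2]; d=np.array(target)-s["eef_pos"]
    c,n=np.cos(y),np.sin(y)
    return np.round([d[0]*c+d[1]*n, d[0]*n-d[1]*c, -d[2]],1), None if yaw is None else round(-(yaw-y),4)
E
python3 - <<'E'
from h import *
f=load("t0")
q=lambda p:np.array(p,float)/6+[225,135]-0.4
c=w(f,q([[18,158],[552,28],[688,428],[128,580]]),12)
m=np.array([[108,140],[108,-140],[-108,-140],[-108,140]],float)
A=m-m.mean(0);B=c[:,:2]-c[:,:2].mean(0)
U,S,Vt=np.linalg.svd(A.T@B); R=(U@Vt).T; yaw=np.arctan2(R[1,0],R[0,0]); o=c[:,:2].mean(0)
print(c.round(1),"yaw",yaw,"o",o,"res",(A@R.T-B).round(1))
h=w(f,q([[527,411]]),34)[0,:2];p=w(f,q([[182,510]]),41)[0,:2]
print("hole",h,R.T@(h-o),"post",p,R.T@(p-o))
print("rel to over fixture",rel((480,-50,250),1.744))
print("rel to spring",rel((551,285,100),1.14))
E
```

```text
[[ 696.8   85.8   12. ]
 [ 740.1 -184.7   12. ]
 [ 531.6 -222.8   12. ]
 [ 483.7   49.8   12. ]] yaw 0.16914629411585208 o [613.06850993 -67.97933115] res [[-0.9  2.4]
 [ 3.  -3.1]
 [-1.4 -1.4]
 [-0.7  2. ]]
hole [ 542.45208826 -143.61667972] [-82.34150181 -62.67028471] post [509.48303677  21.76858997] [-86.99894353 105.90478469]
rel to over fixture (array([ 414.5, -377.4,  -34.6]), np.float64(-1.3102))
rel to spring (array([ 619.8, -651.5,  115.4]), np.float64(-0.7062))
```

>>> step_arm --motion '[{"claw": 85, "delta_pos": [27.5, -25, -4], "turn": 0}, {"claw": 85, "delta_pos": [27.5, -25, -4], "turn": 0}, {"claw": 85, "delta_pos": [27.5, -25, -4], "turn": 0}, {"claw": 85, "delta_pos": [27.5, -25, -4], "turn": 0}, {"claw": 85, "delta_pos": [27.5, -25, -4], "turn": 0}, {"claw": 85, "delta_pos": [27.5, -25, -4], "turn": 0}, {"claw": 85, "delta_pos": [27.5, -25, -4], "turn": 0}, {"claw": 85, "delta_pos": [27.5, -25, -4], "turn": 0}]'

```text
clock: 0.77
eef_pos: [378.4, -291.4, 248.1]
tcp_rot: [-3.141, 0.0, 0.433]
contact_force: [0.7, -0.2, 0.1]
opening: 0.996
grasp_force: 0.0
```

>>> step_arm --motion '[{"claw": 85, "delta_pos": [27.5, -25, 0], "turn": 0}, {"claw": 85, "delta_pos": [27.5, -25, 0], "turn": 0}, {"claw": 85, "delta_pos": [27.5, -25, 0], "turn": 0}, {"claw": 85, "delta_pos": [27.5, -25, 0], "turn": 0}, {"claw": 85, "delta_pos": [27.5, -25, 0], "turn": 0}, {"claw": 85, "delta_pos": [27.5, -25, 0], "turn": 0}, {"claw": 85, "delta_pos": [27.5, -25, 0], "turn": 0}, {"claw": 85, "delta_pos": [0, 0, 0], "turn": -0.12}]'

```text
clock: 1.43
eef_pos: [481.2, -48.4, 248.0]
tcp_rot: [-3.14, -0.002, 0.551]
contact_force: [-0.4, -0.5, -0.2]
opening: 0.996
grasp_force: 0.0
```

>>> step_arm --motion '[{"claw": 85, "delta_pos": [0, 0, 0], "turn": -0.12}, {"claw": 85, "delta_pos": [0, 0, 0], "turn": -0.12}, {"claw": 85, "delta_pos": [0, 0, 0], "turn": -0.12}, {"claw": 85, "delta_pos": [0, 0, 0], "turn": -0.12}, {"claw": 85, "delta_pos": [0, 0, 0], "turn": -0.12}, {"claw": 85, "delta_pos": [0, 0, 0], "turn": -0.11}, {"claw": 85, "delta_pos": [0, 0, 0], "turn": 0}]'

```text
clock: 2.02
eef_pos: [479.1, -53.4, 247.8]
tcp_rot: [-3.141, 0.0, 1.269]
contact_force: [-0.2, -0.8, -0.4]
opening: 0.996
grasp_force: 0.0
```

```bash
python3 - <<'E'
from h import *
f=keep("wrist","w1"); save(f,"w1",None,1.5)
s=sense();print(s["clock"],s["eef_pos"],s["tcp_rot"]); print(proj(f,[[540,-140,34],[512,20,41],[551,285,12]])*1.5)
print(rel((551,285,120),1.14))
E
```

```text
2.0667 [479.1565623  -53.41050816 247.85196156] [-3.14110741e+00  6.81450236e-05  1.26202522e+00]
[[ 467.54969319  311.31693868]
 [ 392.29014522  154.54019399]
 [ 339.39298612 -196.94460992]]
(array([344.2, -34.4, 127.9]), np.float64(0.122))
```

View pics/w1.png

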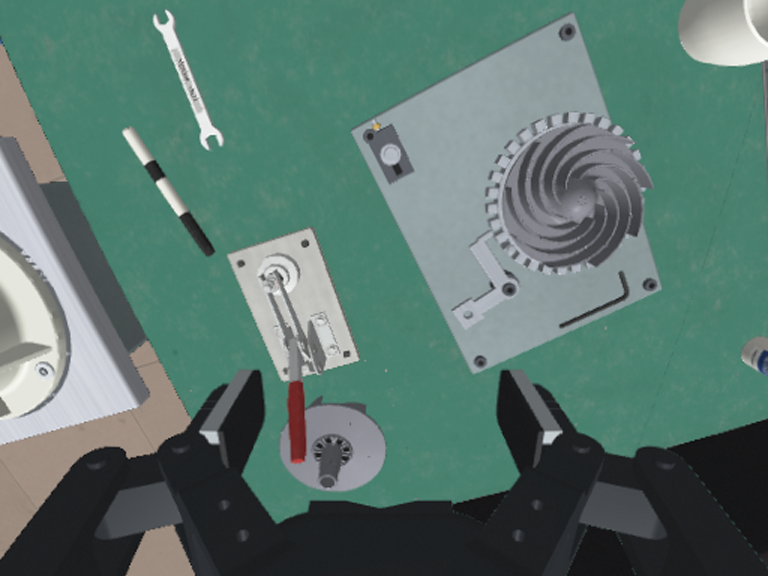

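The wrist view shows the hole at (467,313), the post head at (391,154) and the plate corners at (352,131), (574,14), (661,291) and (473,374). Next I'll move toward the spring for a close look.

>>> step_arm --motion '[{"claw": 85, "delta_pos": [34, -5, 3], "turn": 0}, {"claw": 85, "delta_pos": [34, -5, 3], "turn": 0}, {"claw": 85, "delta_pos": [34, -5, 3], "turn": 0}, {"claw": 85, "delta_pos": [34, -5, 3], "turn": 0}, {"claw": 85, "delta_pos": [34, -5, 3], "turn": 0}, {"claw": 85, "delta_pos": [34, -5, 3], "turn": 0}, {"claw": 85, "delta_pos": [0, 0, 0], "turn": 0.12}, {"claw": 85, "delta_pos": [0, 0, 0], "turn": 0}]'

```text
clock: 2.73
eef_pos: [512.2, 151.7, 229.5]
tcp_rot: [-3.141, 0.001, 1.137]
contact_force: [-0.4, 0.0, 0.5]
opening: 0.998
grasp_force: 0.0
```

```bash
python3 - <<'E'
from h import *
f=load("w1"); q=lambda p:np.array(p,float)/1.5-0.17
c=w(f,q([[574,14],[661,291],[473,374],[352,131]]),12)
m=np.array([[108,140],[108,-140],[-108,-140],[-108,140]],float)
A=m-m.mean(0);B=c[:,:2]-c[:,:2].mean(0)
U,S,Vt=np.linalg.svd(A.T@B); R=(U@Vt).T; yaw=np.arctan2(R[1,0],R[0,0]); o=c[:,:2].mean(0)
print(c.round(1),"yaw",yaw,"o",o,"res",(A@R.T-B).round(1))
h=w(f,q([[467,313]]),34)[0,:2];p=w(f,q([[391,154]]),41)[0,:2]
print("hole",h,R.T@(h-o),"post",p,R.T@(p-o))
f=keep("wrist","w2"); save(f,"w2",None,1.5); s=sense(); print(s["eef_pos"],s["tcp_rot"])
print(proj(f,[[551,285,12]])*1.5)
E
```

```text
[[ 693.3   85.6   12. ]
 [ 739.5 -187.9   12. ]
 [ 530.9 -222.3   12. ]
 [ 484.    50.    12. ]] yaw 0.16784043166848875 o [611.90766262 -68.65495922] res [[ 1.8  1.8]
 [ 2.3 -0.7]
 [-2.1 -2.4]
 [-2.   1.3]]
hole [ 538.90875316 -141.2144232 ] [-84.09443008 -59.34512132] post [510.94378529  21.00126642] [-84.56772773 105.262732  ]
[512.10757237 150.57334847 229.69152163] [-3.14102185e+00  7.58042694e-04  1.14352698e+00]
[[355.86233485  82.42892013]]
```

View pics/w2.png

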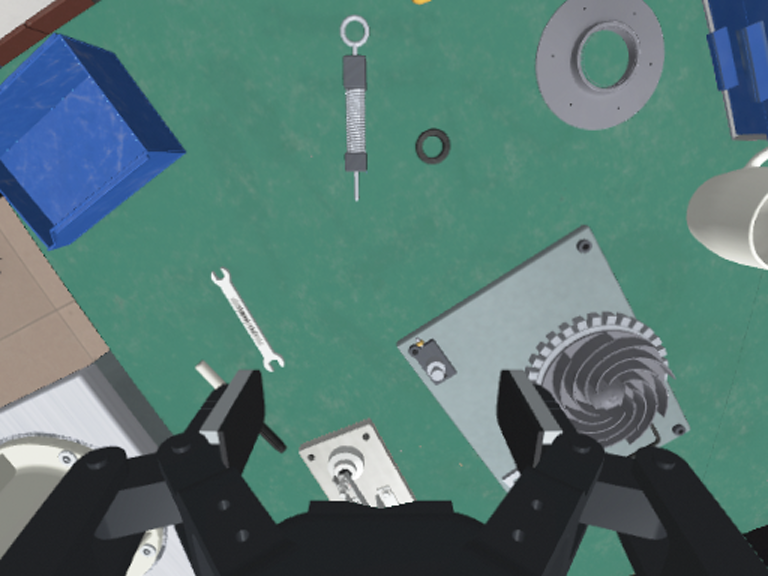

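The eye is at (354,31), the eye block spans rows 57 to 89 at column 355, and the hook wire end is at (356,200). The seal, at (433,147), is clear of the fingers.

```bash
python3 - <<'E'
from h import *
f=load("w2"); q=lambda p:np.array(p,float)/1.5-0.17
s=w(f,q([[354.3,31],[356.5,199]]),12); b=w(f,q([[355,72.5]]),22)
d=s[0]-s[1]; yaw=np.arctan2(d[1],d[0]); print(s,np.linalg.norm(d),yaw,b)
u=d/np.linalg.norm(d); print("from eye",s[0]-32*u,"from hook",s[1]+101*u)
t=s.mean(0)+u*(101-66.5-1); t[2]=60; print(t,rel(t,yaw))
E
```

```text
[[566.4519957  320.51320789  12.        ]
 [509.78389111 198.8364672   12.        ]] 134.225568741434 1.1349413310487786 [[553.34324418 290.64389929  22.        ]]
from eye [552.94205595 291.50490687  12.        ] from hook [552.42463845 290.39391728  12.        ]
[552.26116158 290.04290267  60.        ] (array([143.6, -21.3, 169.7]), np.float64(0.0086))
```

>>> step_arm --motion '[{"claw": 55, "delta_pos": [24, -3.5, 28], "turn": 0.008}, {"claw": 55, "delta_pos": [24, -3.5, 28], "turn": 0}, {"claw": 50, "delta_pos": [24, -3.5, 28], "turn": 0}, {"claw": 50, "delta_pos": [24, -3.5, 28], "turn": 0}, {"claw": 50, "delta_pos": [24, -3.5, 28], "turn": 0}, {"claw": 50, "delta_pos": [24, -3.5, 28], "turn": 0}, {"claw": 50, "delta_pos": [0, 0, 0], "turn": 0}, {"claw": 50, "delta_pos": [0, 0, 0], "turn": 0}]'

```text
clock: 3.45
eef_pos: [552.9, 288.6, 60.2]
tcp_rot: [-3.139, 0.003, 1.137]
contact_force: [-1.2, -0.2, 0.2]
opening: 0.588
grasp_force: 0.0
```

```bash
python3 - <<'E'
from h import *
s=sense();print(s["eef_pos"],s["tcp_rot"],s["opening"]); print(rel((552.4,290.4,10.5),1.135))
E
```

```text
[552.93752282 288.63948595  60.16221171] [-3.1393955   0.00317313  1.13729262] 0.5878196617319535
(array([ 1.4, -1.2, 49.7]), np.float64(0.0023))
```

>>> step_arm --motion '[{"claw": 50, "delta_pos": [1.4, -1.2, 15], "turn": 0}, {"claw": 50, "delta_pos": [0, 0, 15], "turn": 0}, {"claw": 50, "delta_pos": [0, 0, 13], "turn": 0}, {"claw": 50, "delta_pos": [0, 0, 6], "turn": 0}, {"claw": 30, "delta_pos": [0, 0, 0], "turn": 0}, {"claw": 24, "delta_pos": [0, 0, 0], "turn": 0}, {"claw": 20, "delta_pos": [0, 0, 0], "turn": 0}, {"claw": 10, "delta_pos": [0, 0, 0], "turn": 0}]' --force 60

```text
clock: 4.12
eef_pos: [554.1, 291.5, 14.1]
tcp_rot: [3.141, -0.001, 1.136]
contact_force: [-0.6, 0.2, -0.5]
opening: 0.122
grasp_force: 0.0
```

>>> step_arm --motion '[{"claw": 10, "delta_pos": [0, 0, 0], "turn": 0}, {"claw": 10, "delta_pos": [0, 0, 0], "turn": 0}, {"claw": 10, "delta_pos": [0, 0, 0], "turn": 0}, {"claw": 10, "delta_pos": [0, 0, 0], "turn": 0}]'

```text
clock: 4.45
eef_pos: [553.4, 291.4, 13.2]
tcp_rot: [3.141, -0.0, 1.136]
contact_force: [0.6, 0.1, -0.2]
opening: 0.121
grasp_force: 0.0
```

```bash
python3 - <<'E'
from h import *
f=keep("wrist","w3"); g=keep("scene","s3"); 
a=cv2.resize(f["img"],(400,300))
p=proj(g,[[552,290,12]])[0].astype(int); print(p)
b=cv2.resize(g["img"][max(0,p[1]-60):p[1]+60,max(0,p[0]-80):p[0]+80],(400,300),interpolation=cv2.INTER_CUBIC)
cv2.imwrite("pics/w3.png",np.hstack([a,b])[...,::-1])
E
```

```text
[165 235]
```

View pics/w3.png

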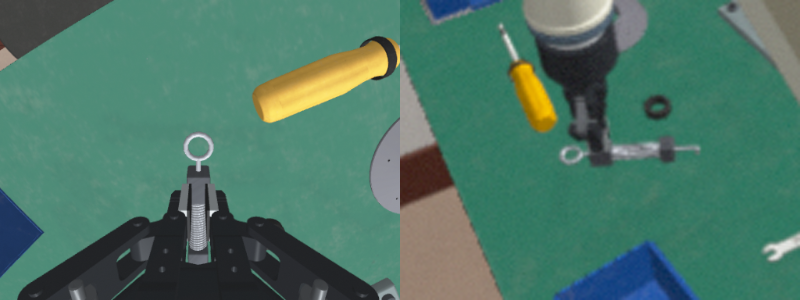

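The fingers appear to straddle the block: its dark top is near (199,172), with a pad on each side. I'll close further to check.

>>> step_arm --motion '[{"claw": 0, "delta_pos": [0, 0, 0], "turn": 0}, {"claw": 0, "delta_pos": [0, 0, 0], "turn": 0}, {"claw": 0, "delta_pos": [0, 0, 0], "turn": 0}, {"claw": 0, "delta_pos": [0, 0, 0], "turn": 0}]'

```text
clock: 4.88
eef_pos: [553.4, 291.3, 13.1]
tcp_rot: [3.142, -0.0, 1.136]
contact_force: [0.4, -0.3, -0.4]
opening: 0.001
grasp_force: 0.0
```

```bash
python3 - <<'E'
from h import *
f=keep("wrist","w4"); s=sense();print(s["eef_pos"],s["opening"],s["grasp_force"])
print(proj(f,[s["eef_pos"],[552.4,290.4,24],[566,320,12]]))
cv2.imwrite("pics/w4.png",cv2.resize(f["img"][180:384,150:360],(800,600*204//210*210//204),interpolation=cv2.INTER_CUBIC)[:600,:,::-1])
E
```

```text
[553.36714946 291.32340668  13.05631336] 0.0004951173057130149 0.0
[[254.39104701 236.20704912]
 [253.64714367 246.48576235]
 [253.41296475 188.94772596]]
```

View pics/w4.png

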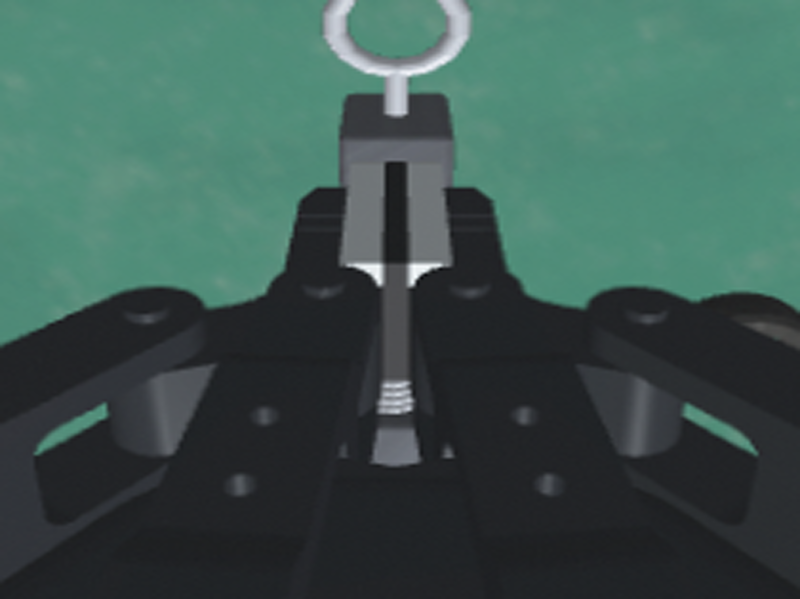

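```bash
python3 - <<'E'
from h import *
f=load("w4"); s=np.array([553.37,291.32]); u=np.array([np.cos(1.136),np.sin(1.136)]); v=np.array([-u[1],u[0]])
c=lambda X:(((proj(f,X)-[150,180])*[800/210,600/204]).round(0)).tolist()
P=lambda a,b,z:[*(s+a*u+b*v),z]
print("cam",-np.array(f["R"]).T@f["t"])
print("tips front/back x, y=+-9", c([P(a,b,z) for z in(5,24) for a in(11,-11) for b in (-2,2)]))
b0=np.array([552.6,290.8]);Q=lambda a,b,z:[*(b0+a*u+b*v),z]
print("block top corners",c([Q(a,b,24) for a in(12,-12) for b in(-9,9)]))
print("block front bottom",c([Q(12,b,0) for b in(-9,9)]))
E
```

```text
cam [587.26672962 365.94034783 171.1570572 ]
tips front/back x, y=+-9 [[409.0, 104.0], [386.0, 104.0], [409.0, 192.0], [386.0, 192.0], [411.0, 141.0], [385.0, 141.0], [410.0, 237.0], [385.0, 237.0]]
block top corners [[453.0, 140.0], [337.0, 141.0], [450.0, 244.0], [339.0, 244.0]]
block front bottom [[446.0, 95.0], [344.0, 95.0]]
```

The projection puts the block where I predicted, but the pads look closed above its top. The tips seem higher than stated. I'll open, descend and close again while watching the force.

>>> step_arm --motion '[{"claw": 40, "delta_pos": [0, 0, 0], "turn": 0}, {"claw": 40, "delta_pos": [0, 0, 0], "turn": 0}, {"claw": 40, "delta_pos": [0, 0, 0], "turn": 0}, {"claw": 40, "delta_pos": [0, 0, 0], "turn": 0}, {"claw": 40, "delta_pos": [0, 0, 3], "turn": 0}, {"claw": 40, "delta_pos": [0, 0, 3], "turn": 0}, {"claw": 40, "delta_pos": [0, 0, 0], "turn": 0}]'

```text
clock: 5.52
eef_pos: [552.9, 291.1, 6.3]
tcp_rot: [-3.141, 0.001, 1.136]
contact_force: [0.9, -0.2, 0.0]
opening: 0.471
grasp_force: 0.0
```

>>> step_arm --motion '[{"claw": 0, "delta_pos": [0, 0, 0], "turn": 0}, {"claw": 0, "delta_pos": [0, 0, 0], "turn": 0}, {"claw": 0, "delta_pos": [0, 0, 0], "turn": 0}, {"claw": 0, "delta_pos": [0, 0, 0], "turn": 0}, {"claw": 0, "delta_pos": [0, 0, 0], "turn": 0}, {"claw": 0, "delta_pos": [0, 0, 0], "turn": 0}]'

```text
clock: 6.02
eef_pos: [553.5, 291.3, 7.2]
tcp_rot: [3.141, -0.0, 1.136]
contact_force: [0.1, -0.4, 1.9]
opening: 0.168
grasp_force: 58.7
```

It is gripping now, but probably only near the block's top. I'll open, go deeper and re-grip.

>>> step_arm --motion '[{"claw": 32, "delta_pos": [0, 0, 0], "turn": 0}, {"claw": 32, "delta_pos": [0, 0, 0], "turn": 0}, {"claw": 32, "delta_pos": [0, 0, 0], "turn": 0}, {"claw": 32, "delta_pos": [0, 0, 2], "turn": 0}, {"claw": 32, "delta_pos": [0, 0, 2], "turn": 0}, {"claw": 32, "delta_pos": [0, 0, 2], "turn": 0}, {"claw": 32, "delta_pos": [0, 0, 0], "turn": 0}]'

```text
clock: 6.6
eef_pos: [553.0, 291.2, 0.5]
tcp_rot: [-3.141, 0.001, 1.136]
contact_force: [-0.2, -0.4, 1.0]
opening: 0.376
grasp_force: 0.0
```

```bash
python3 - <<'E'
from h import *
f=keep("wrist","w5"); s=sense(); print(s["eef_pos"],s["opening"],s["contact_force"])
cv2.imwrite("pics/w5.png",cv2.resize(f["img"][150:384,130:380],(800,600),interpolation=cv2.INTER_CUBIC)[:600,:,::-1])
E
```

```text
[553.12993168 291.19943863   0.70078814] 0.3766419434898666 [-0.59955176  0.16327684  0.43700385]
```

View pics/w5.png

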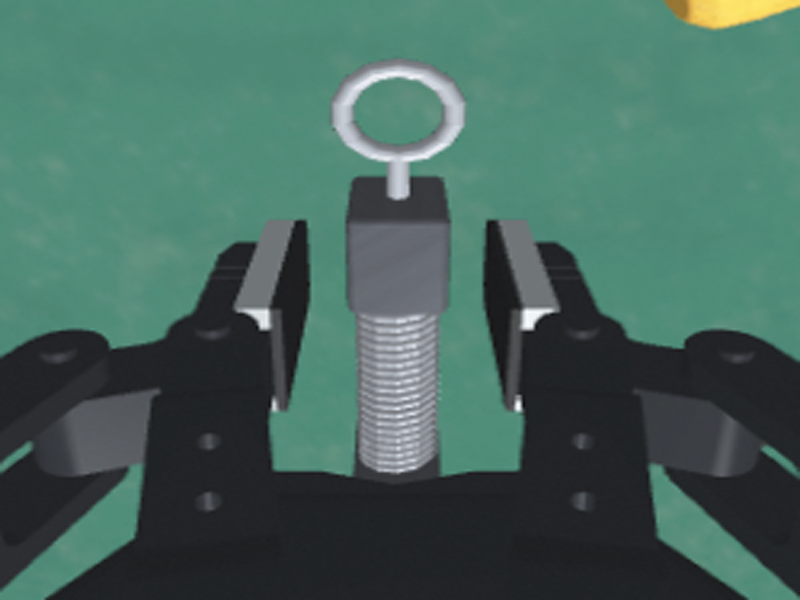

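The spring is still in place and centred between the pads. The tips overlap about half the block. I'll shift forward 4 mm, go down 3 mm more, and grip.

>>> step_arm --motion '[{"claw": 32, "delta_pos": [4, 0, 1], "turn": 0}, {"claw": 32, "delta_pos": [0, 0, 2], "turn": 0}, {"claw": 0, "delta_pos": [0, 0, 0], "turn": 0}, {"claw": 0, "delta_pos": [0, 0, 0], "turn": 0}, {"claw": 0, "delta_pos": [0, 0, 0], "turn": 0}, {"claw": 0, "delta_pos": [0, 0, 0], "turn": 0}, {"claw": 0, "delta_pos": [0, 0, 0], "turn": 0}]' --force 60

```text
clock: 7.23
eef_pos: [555.1, 295.0, -1.9]
tcp_rot: [3.142, -0.0, 1.136]
contact_force: [0.5, -0.3, -0.6]
opening: 0.189
grasp_force: 59.7
```

>>> step_arm --motion '[{"claw": 0, "delta_pos": [0, 0, -10], "turn": 0}, {"claw": 0, "delta_pos": [0, 0, -30], "turn": 0}, {"claw": 0, "delta_pos": [0, 0, -41], "turn": 0}, {"claw": 0, "delta_pos": [0, 0, -41], "turn": 0}, {"claw": 0, "delta_pos": [-20, 2.3, 0], "turn": 0}, {"claw": 0, "delta_pos": [-39, 4.6, 0], "turn": 0}, {"claw": 0, "delta_pos": [-39, 4.6, 0], "turn": 0}, {"claw": 0, "delta_pos": [-39, 4.6, 0], "turn": 0}]'

```text
clock: 7.9
eef_pos: [511.1, 162.8, 120.9]
tcp_rot: [3.141, -0.0, 1.137]
contact_force: [-0.3, -1.0, -1.3]
opening: 0.19
grasp_force: 59.6
```

>>> step_arm --motion '[{"claw": 0, "delta_pos": [-39, 4.6, 0], "turn": 0}, {"claw": 0, "delta_pos": [-39, 4.6, 0], "turn": 0}, {"claw": 0, "delta_pos": [-39, 4.6, 0], "turn": 0}, {"claw": 0, "delta_pos": [-39, 4.6, 0], "turn": 0}, {"claw": 0, "delta_pos": [-39, 4.6, 0], "turn": 0}, {"claw": 0, "delta_pos": [-23, 2.3, 0], "turn": 0}, {"claw": 0, "delta_pos": [0, 0, 0], "turn": -0.12}, {"claw": 0, "delta_pos": [0, 0, 0], "turn": -0.12}]'

```text
clock: 8.57
eef_pos: [442.3, -45.9, 120.8]
tcp_rot: [3.141, 0.0, 1.378]
contact_force: [0.2, 0.1, -1.0]
opening: 0.189
grasp_force: 59.6
```

>>> step_arm --motion '[{"claw": 0, "delta_pos": [0, 0, 0], "turn": -0.12}, {"claw": 0, "delta_pos": [0, 0, 0], "turn": -0.12}, {"claw": 0, "delta_pos": [0, 0, 0], "turn": -0.123}, {"claw": 0, "delta_pos": [0, 0, 0], "turn": 0}, {"claw": 0, "delta_pos": [0, 0, 0], "turn": 0}]'

```text
clock: 8.98
eef_pos: [442.9, -44.5, 120.5]
tcp_rot: [3.141, 0.0, 1.735]
contact_force: [-0.1, -1.1, -1.2]
opening: 0.186
grasp_force: 59.6
```

```bash
python3 - <<'E'
from h import *
f=keep("wrist","w6"); keep("top","t6"); s=sense();print(s["clock"],s["eef_pos"],s["tcp_rot"]); save(f,"w6",None,1.56)
print(proj(f,[[539,-141,34],[511,21,41]])*1.56)
E
```

```text
9.0833 [442.97515094 -44.40902465 120.33975369] [3.14139719e+00 4.70219149e-05 1.73490144e+00]
[[510.6795738  454.48592841]
 [538.04368274 213.74203009]]
```

View pics/w6.png

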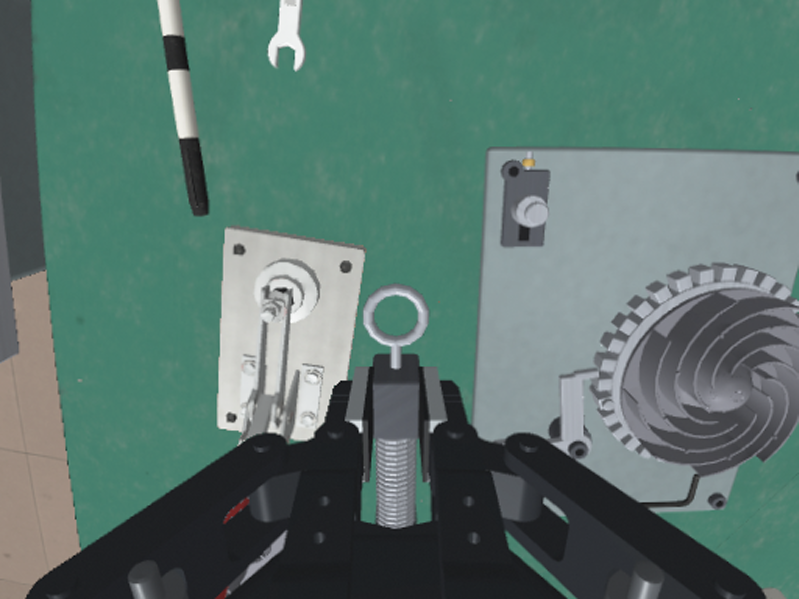

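The eye is at (396,315), the post head at (536,212), the pivot screw at (577,449) and the plate corner at (487,150). The hole is hidden by the finger linkage. I'll refine the estimates from all the frames.

```bash
python3 - <<'E'
from h import *
f=load("w6"); q=lambda p:np.array(p,float)/1.56-0.18
tcp=np.array([442.975,-44.41]);y=1.7349;u=np.array([np.cos(y),np.sin(y)]);v=np.array([-u[1],u[0]])
e=w(f,q([[396,315]]),120.34+13.9)[0,:2]-tcp; print("eye in tool",e@u,e@v)
f5=load("w5"); e=w(f5,np.array([[398,110]])*[250/800,234/600]+[130,150]-.3,12)[0,:2]; print("eye w5 world",e)
e2=e-np.array([555.1,295.0]);u5=np.array([np.cos(1.136),np.sin(1.136)]);print("eye-grasptcp along",e2@u5)
c=w(f,q([[487.5,150],[790,153],[476,380]]),12)[:,:2]; print("corner,top,left",c)
d=c[1]-c[0];print("yaw top edge",np.arctan2(-d[1]*-1,d[0]),"yaw left",np.arctan2((c[0]-c[2])[1],(c[0]-c[2])[0])-np.pi/2)
p=w(f,q([[536,212]]),41)[0,:2];print("post",p)
print("pivot w6",w(f,q([[577,449]]),37)[0,:2],"w1",w(load("w1"),np.array([[510,288]])/1.5-.17,37)[0,:2],"t0",w(load("t0"),np.array([[482,325]])/6+[224.6,134.6],37)[0,:2])
for yw in(.168,):
  R=np.array([[np.cos(yw),-np.sin(yw)],[np.sin(yw),np.cos(yw)]])
  o=c[0]-R@[-108,140]; print("o from corner",o,"post fix",R.T@(p-o),"home hole",o+R@[-85,-55],"slot",o+R@[-85,89])
E
```

```text
eye in tool 28.872363512424666 0.4249129051824591
eye w5 world [566.78631389 321.37073986]
eye-grasptcp along 28.839672477944355
corner,top,left [[481.56195695  50.30608102]
 [667.78605469  83.74206629]
 [508.41404344 -99.23331625]]
yaw top edge 0.17765415757312691 yaw left 0.1776718469795291
post [509.44312625  21.84672389]
pivot w6 [ 581.47070057 -127.46892682] w1 [ 583.46965811 -127.34788276] t0 [ 585.04234915 -127.29050232]
o from corner [611.45096021 -69.66411042] post fix [-85.27007831 107.27928379] home hole [ 536.84425792 -138.10269584] slot [512.76589661   3.86995123]
```

>>> step_arm --motion '[{"claw": 0, "delta_pos": [-30, 0, 10], "turn": -0.013}, {"claw": 0, "delta_pos": [-30, 0, 10], "turn": 0}, {"claw": 0, "delta_pos": [0, 0, 0], "turn": 0}, {"claw": 0, "delta_pos": [0, 0, 0], "turn": 0}]'

```text
clock: 9.42
eef_pos: [453.2, -104.4, 99.7]
tcp_rot: [-3.141, -0.0, 1.747]
contact_force: [-0.3, -0.7, -0.9]
opening: 0.187
grasp_force: 59.6
```

```bash
python3 - <<'E'
from h import *
f=keep("wrist","w7"); s=sense();print(s["eef_pos"],s["tcp_rot"])
a=proj(f,[[539.3,-140.9,34]])[0]; print("pred",a)
g=cv2.cvtColor(f["img"],cv2.COLOR_RGB2GRAY); x,y=a.round().astype(int)
print(g[y-14:y+15,x-16:x+17])
pv=proj(f,[[582.5,-127.4,37],[509.5,21.8,41]]); print(pv)
E
```

```text
[ 453.02243098 -103.64448088   99.89827392] [-3.14070821e+00 -6.05209846e-04  1.74834345e+00]
pred [338.36751391 252.85201512]
[[146 146 147 148 149 148 148 147 147 147 146 145 145 145 146 147 145 141
  141 141 139 136 136 125 123 114 122 144 146 147 146 147 146]
 [146 147 148 148 148 148 148 147 145 142 141 141 139 137 136 136 129 117
  115 113 104  92  91  91  90  92  92 136 146 147 147 147 146]
 [147 148 147 146 144 142 140 139 131 119 113 114 108  94  90  91  92  94
   94  91  89  90  95  97 103 106 113 131 145 147 146 146 146]
 [148 148 142 126 109 103  97  92  93  92  92  94  91  89  94  97 102 106
  108 108 116 120 127 130 143 147 155 160 148 141 142 137 137]
 [148 149 143 117  93  92  93  96  99 103 105 106 111 116 126 131 142 145
  151 152 166 170 168 169 171 174 170 174 139 116 120 108 110]
 [148 149 142 124 114 116 115 122 136 145 145 148 161 169 171 172 174 173
  168 166 168 169 169 169 171 174 170 175 118  94  94  94  95]
 [147 148 142 135 156 174 174 171 171 173 174 169 165 169 171 172 174 174
  169 166 168 169 170 168 171 174 171 175 122 103 106 111 119]
 [148 147 145 
[... 2359 characters left out ...]
3 175 168 167 170 171 174 175
  173 168 165 169 170 169 169 173 174 170 170 145 146 146 147]
 [148 148 148 148 136 152 170 173 171 171 172 175 168 167 171 171 173 175
  174 168 164 167 164 163 164 162 159 157 155 146 146 146 147]
 [148 148 148 148 142 154 171 173 171 171 172 176 166 164 164 165 167 164
  160 158 154 155 153 152 152 150 149 147 146 146 144 145 146]
 [148 149 147 148 145 155 165 166 165 164 161 162 157 155 153 154 154 152
  149 148 149 149 149 149 149 149 148 147 147 145 144 144 145]
 [148 148 147 147 146 151 153 152 152 151 148 149 148 149 149 149 148 149
  150 149 149 149 149 150 149 150 148 148 146 146 144 144 144]]
[[388.13284819 248.68395843]
 [361.46374383  56.15135926]]
```

```bash
python3 - <<'E'
from h import *
f=load("w7"); h=w(f,[[337.6,254.9]],34)[0,:2]; print("hole",h)
yaw=1.7485; u=np.array([np.cos(yaw),np.sin(yaw)])
t=h+104.15*u; print("tcp target",t,rel((*t,60),yaw))
g=cv2.cvtColor(f["img"],cv2.COLOR_RGB2GRAY)
# post head & eye measured in same image
c=cv2.HoughCircles(cv2.resize(g[20:100,320:410],None,fx=6,fy=6,interpolation=cv2.INTER_CUBIC),cv2.HOUGH_GRADIENT,1.5,60,param1=100,param2=25,minRadius=25,maxRadius=70)
print(c)
for k in (c[0] if c is not None else []): p=k[:2]/6+[320,20]-.4; print(p,w(f,[p],41)[0])
E
```

```text
hole [ 539.19670953 -143.13078787]
tcp target [520.78612687 -40.62092032] (array([50.1, 77.8, 39.9]), np.float64(-0.0002))
None
```

>>> step_arm --motion '[{"claw": 0, "delta_pos": [12.5, 19.5, 5], "turn": 0}, {"claw": 0, "delta_pos": [12.5, 19.5, 10], "turn": 0}, {"claw": 0, "delta_pos": [12.5, 19.5, 15], "turn": 0}, {"claw": 0, "delta_pos": [12.5, 19.5, 15], "turn": 0}, {"claw": 0, "delta_pos": [0, 0, 5], "turn": 0}, {"claw": 0, "delta_pos": [0, 0, 0], "turn": 0}, {"claw": 0, "delta_pos": [0, 0, 0], "turn": 0}, {"claw": 0, "delta_pos": [0, 0, 0], "turn": 0}]'

```text
clock: 10.13
eef_pos: [520.5, -40.4, 50.6]
tcp_rot: [-3.141, 0.0, 1.751]
contact_force: [-0.2, -0.5, -1.0]
opening: 0.189
grasp_force: 59.7
```

```bash
python3 - <<'E'
from h import *
f=keep("wrist","w8");s=sense();print(s["eef_pos"],s["tcp_rot"],s["contact_force"]); print(rel((520.8,-40.6,36),1.7485))
E
```

```text
[520.7678295  -40.54637082  50.82277231] [3.14119837e+00 1.61439229e-04 1.75119442e+00] [-0.01621429 -0.70966141 -1.19699041]
(array([-0.1,  0. , 14.8]), np.float64(0.0027))
```

>>> step_arm --motion '[{"claw": 0, "delta_pos": [0, 0, 8], "turn": 0}, {"claw": 0, "delta_pos": [0, 0, 8], "turn": 0}, {"claw": 0, "delta_pos": [0, 0, 2], "turn": 0}, {"claw": 0, "delta_pos": [0, 0, 1], "turn": 0}, {"claw": 0, "delta_pos": [0, 0, 1], "turn": 0}, {"claw": 0, "delta_pos": [0, 0, 0], "turn": 0}]'

```text
clock: 10.68
eef_pos: [521.0, -40.4, 29.9]
tcp_rot: [-3.141, -0.0, 1.752]
contact_force: [0.1, 0.5, -0.8]
opening: 0.192
grasp_force: 59.7
```

>>> step_arm --motion '[{"claw": 0, "delta_pos": [0, 0, 1.5], "turn": 0}, {"claw": 0, "delta_pos": [0, 0, 1.5], "turn": 0}, {"claw": 0, "delta_pos": [0, 0, 1.5], "turn": 0}, {"claw": 0, "delta_pos": [0, 0, 1], "turn": 0}, {"claw": 0, "delta_pos": [0, 0, 0], "turn": 0}, {"claw": 0, "delta_pos": [0, 0, 0], "turn": 0}]'

```text
clock: 11.18
eef_pos: [521.1, -40.3, 24.5]
tcp_rot: [-3.142, -0.0, 1.752]
contact_force: [0.0, -0.2, -1.5]
opening: 0.19
grasp_force: 59.7
```

No push-back, so the hook is in the hole. Now I'll draw it gently to feel the pawl.

>>> step_arm --motion '[{"claw": 0, "delta_pos": [3, 0, 0], "turn": 0.003}, {"claw": 0, "delta_pos": [3, 0, 0], "turn": 0}, {"claw": 0, "delta_pos": [0, 0, 0], "turn": 0}, {"claw": 0, "delta_pos": [0, 0, 0], "turn": 0}]'

```text
clock: 11.52
eef_pos: [520.0, -34.1, 24.6]
tcp_rot: [3.142, -0.0, 1.749]
contact_force: [0.2, -0.1, -1.9]
opening: 0.19
grasp_force: 59.7
```

>>> step_arm --motion '[{"claw": 0, "delta_pos": [3, 0, 0], "turn": 0}, {"claw": 0, "delta_pos": [3, 0, 0], "turn": 0}, {"claw": 0, "delta_pos": [3, 0, 0], "turn": 0}, {"claw": 0, "delta_pos": [0, 0, 0], "turn": 0}, {"claw": 0, "delta_pos": [0, 0, 0], "turn": 0}]'

```text
clock: 11.93
eef_pos: [518.8, -25.8, 24.7]
tcp_rot: [3.141, 0.001, 1.749]
contact_force: [0.3, -6.7, -2.3]
opening: 0.189
grasp_force: 59.5
```

The force jumped to about 6.5 N, so the pawl is home and the spring has started to open. Before stretching further, I'll raise to head-clearing height to check that the hook stays engaged.

>>> step_arm --motion '[{"claw": 0, "delta_pos": [1, 0, -2], "turn": 0}, {"claw": 0, "delta_pos": [1, 0, -2], "turn": 0}, {"claw": 0, "delta_pos": [0, 0, -1], "turn": 0}, {"claw": 0, "delta_pos": [0, 0, 0], "turn": 0}, {"claw": 0, "delta_pos": [0, 0, 0], "turn": 0}]'

```text
clock: 12.35
eef_pos: [518.2, -24.0, 29.5]
tcp_rot: [3.142, 0.001, 1.749]
contact_force: [1.7, -6.8, -4.7]
opening: 0.19
grasp_force: 59.1
```

```bash
python3 - <<'E'
from h import *
f=keep("wrist","w9");s=sense();print(s["eef_pos"],s["tcp_rot"],s["contact_force"],s["wrist_torque"])
e=proj(f,[[*(s["eef_pos"][:2]+28.85*np.array([-.1768,.9842])),s["eef_pos"][2]+13.9],[509.44,21.85,41]]);print(e)
x0,y0=e.min(0).astype(int)-25;x1,y1=e.max(0).astype(int)+25
cv2.imwrite("pics/w9.png",cv2.resize(f["img"][max(0,y0):y1,x0:x1],(500,int(500*(y1-max(0,y0))/(x1-x0))),interpolation=cv2.INTER_CUBIC)[...,::-1]); print(x0,y0,x1,y1)
E
```

```text
[518.1623     -24.00123395  29.41454111] [3.14158647e+00 7.63935997e-04 1.74914259e+00] [ 0.88601283 -6.8304969  -4.10536656] [-0.75936157 -0.23723409  0.06029406]
[[254.36804854 202.00137651]
 [253.53860124 169.83593572]]
228 144 279 227
```

>>> step_arm --motion '[{"claw": 0, "delta_pos": [2, -0.1, -0.3], "turn": 0}, {"claw": 0, "delta_pos": [2, -0.1, 0], "turn": 0}, {"claw": 0, "delta_pos": [2, -0.1, 0], "turn": 0}, {"claw": 0, "delta_pos": [2, 0, 0], "turn": 0}, {"claw": 0, "delta_pos": [0, 0, 0], "turn": 0}, {"claw": 0, "delta_pos": [0, 0, 0], "turn": 0}]'

```text
clock: 12.9
eef_pos: [516.6, -16.4, 29.7]
tcp_rot: [3.141, 0.001, 1.75]
contact_force: [2.6, -9.1, -5.0]
opening: 0.188
grasp_force: 59.1
```

>>> step_arm --motion '[{"claw": 0, "delta_pos": [2, -0.1, 0], "turn": 0}, {"claw": 0, "delta_pos": [2, -0.1, 0], "turn": 0}, {"claw": 0, "delta_pos": [2, 0, 0], "turn": 0}, {"claw": 0, "delta_pos": [2, 0, 0], "turn": 0}, {"claw": 0, "delta_pos": [0, 0, 0], "turn": 0}, {"claw": 0, "delta_pos": [0, 0, 0], "turn": 0}]'

```text
clock: 13.4
eef_pos: [515.2, -8.8, 29.8]
tcp_rot: [3.141, 0.002, 1.75]
contact_force: [2.3, -11.1, -5.6]
opening: 0.187
grasp_force: 59.1
```

```bash
python3 - <<'E'
from h import *
f=keep("wrist","w10");s=sense();print(s["clock"],s["eef_pos"],s["tcp_rot"],s["contact_force"])
e=proj(f,[[*(s["eef_pos"][:2]+28.85*np.array([-.1768,.9842])),s["eef_pos"][2]+13.9],[509.44,21.85,41]]);print(e)
cv2.imwrite("pics/w10.png",cv2.resize(f["img"][160:250,195:315],(800,600),interpolation=cv2.INTER_CUBIC)[...,::-1])
E
```

```text
13.45 [515.22789261  -8.86961313  29.7842651 ] [3.14104583e+00 1.69668976e-03 1.74971673e+00] [  2.11160398 -11.81841223  -5.12492326]
[[254.41162349 202.08815333]
 [253.93441197 196.41261414]]
```

View pics/w10.png

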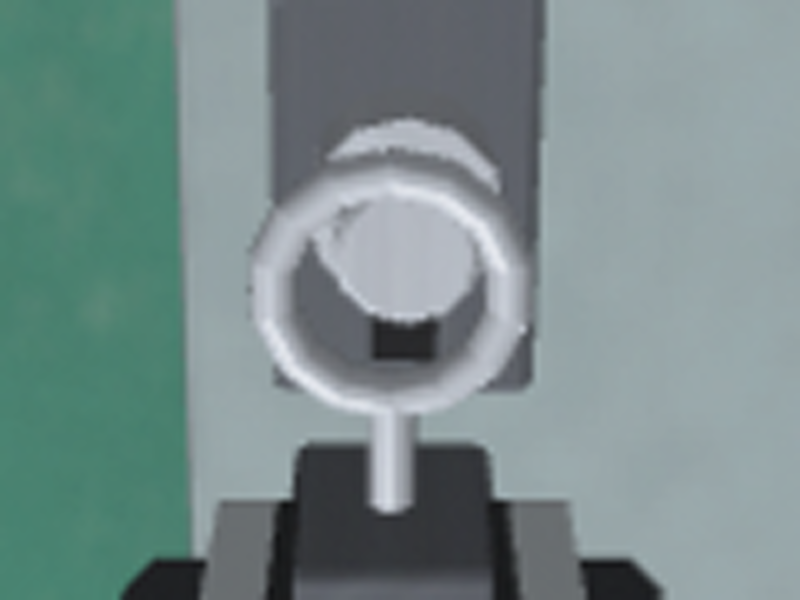

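The eye ring is centred at about (388,285) and the post head at about (405,249). The eye needs about 1.5 mm to the right and 2 mm more forward.

>>> step_arm --motion '[{"claw": 0, "delta_pos": [1, 0.7, -0.2], "turn": 0}, {"claw": 0, "delta_pos": [1, 0.7, 0], "turn": 0}, {"claw": 0, "delta_pos": [0, 0, 0], "turn": 0}, {"claw": 0, "delta_pos": [0, 0, 0], "turn": 0}]'

```text
clock: 13.78
eef_pos: [515.7, -6.8, 29.8]
tcp_rot: [-3.141, 0.002, 1.749]
contact_force: [0.6, -12.2, -5.4]
opening: 0.189
grasp_force: 59.1
```

>>> step_arm --motion '[{"claw": 0, "delta_pos": [0, 0, 1.5], "turn": 0}, {"claw": 0, "delta_pos": [0, 0, 1], "turn": 0}, {"claw": 0, "delta_pos": [0, 0, 0], "turn": 0}, {"claw": 0, "delta_pos": [0, 0, 0], "turn": 0}]'

```text
clock: 14.12
eef_pos: [515.8, -6.9, 27.4]
tcp_rot: [-3.141, 0.002, 1.749]
contact_force: [1.5, -12.7, -3.3]
opening: 0.19
grasp_force: 59.4
```

>>> step_arm --motion '[{"claw": 0, "delta_pos": [0, 0, 1.5], "turn": 0}, {"claw": 0, "delta_pos": [0, 0, 1.5], "turn": 0}, {"claw": 0, "delta_pos": [0, 0, 1.5], "turn": 0}, {"claw": 0, "delta_pos": [0, 0, 0], "turn": 0}, {"claw": 0, "delta_pos": [0, 0, 0], "turn": 0}]'

```text
clock: 14.53
eef_pos: [516.1, -6.9, 23.2]
tcp_rot: [3.141, 0.002, 1.749]
contact_force: [-0.7, -11.4, 1.3]
opening: 0.186
grasp_force: 59.8
```

>>> step_arm --motion '[{"claw": 0, "delta_pos": [0, 0, 1], "turn": 0}, {"claw": 0, "delta_pos": [0, 0, 0], "turn": 0}, {"claw": 0, "delta_pos": [0, 0, 0], "turn": 0}]' --force 30

```text
clock: 14.78
eef_pos: [516.2, -6.9, 22.4]
tcp_rot: [3.141, 0.002, 1.749]
contact_force: [0.2, -11.6, 0.3]
opening: 0.19
grasp_force: 60.0
```

>>> step_arm --motion '[{"claw": 0, "delta_pos": [0, 0, 0.8], "turn": 0}, {"claw": 0, "delta_pos": [0, 0, 0.5], "turn": 0}, {"claw": 0, "delta_pos": [0, 0, 0], "turn": 0}]' --force 30

```text
clock: 15.03
eef_pos: [516.3, -6.9, 21.1]
tcp_rot: [3.141, 0.002, 1.749]
contact_force: [1.0, -12.3, 2.4]
opening: 0.186
grasp_force: 60.1
```

>>> step_arm --motion '[{"claw": 0, "delta_pos": [0, 0, 0.8], "turn": 0}, {"claw": 0, "delta_pos": [0, 0, 0], "turn": 0}, {"claw": 0, "delta_pos": [0, 0, 0], "turn": 0}]'

```text
clock: 15.28
eef_pos: [516.4, -6.9, 20.4]
tcp_rot: [3.141, 0.002, 1.749]
contact_force: [0.5, -11.3, 2.7]
opening: 0.19
grasp_force: 60.2
```

>>> step_arm --motion '[{"claw": 0, "delta_pos": [0, 0, 0.8], "turn": 0}, {"claw": 0, "delta_pos": [0, 0, 0], "turn": 0}, {"claw": 0, "delta_pos": [0, 0, 0], "turn": 0}]'

```text
clock: 15.53
eef_pos: [516.4, -6.9, 19.8]
tcp_rot: [3.141, 0.002, 1.749]
contact_force: [0.4, -11.6, 6.0]
opening: 0.186
grasp_force: 60.0
```

>>> step_arm --motion '[{"claw": 0, "delta_pos": [0, 0, 0.6], "turn": 0}, {"claw": 0, "delta_pos": [0, 0, 0], "turn": 0}, {"claw": 0, "delta_pos": [0, 0, 0], "turn": 0}]'

```text
clock: 15.78
eef_pos: [516.5, -6.9, 19.6]
tcp_rot: [3.141, 0.002, 1.749]
contact_force: [-2.4, -10.9, 10.8]
opening: 0.189
grasp_force: 60.8
```

>>> step_arm --motion '[{"claw": 0, "delta_pos": [-1, 0, -0.3], "turn": 0}, {"claw": 0, "delta_pos": [-1, 0, 0], "turn": 0}, {"claw": 0, "delta_pos": [0, 0, 0], "turn": 0}]'

```text
clock: 16.03
eef_pos: [516.8, -8.6, 19.7]
tcp_rot: [3.141, 0.001, 1.749]
contact_force: [-2.0, -8.5, 8.8]
opening: 0.189
grasp_force: 60.5
```

>>> step_arm --motion '[{"claw": 0, "delta_pos": [-1, 0, 0], "turn": 0}, {"claw": 0, "delta_pos": [-1, 0, 0], "turn": 0}, {"claw": 0, "delta_pos": [0, 0, 0], "turn": 0}, {"claw": 0, "delta_pos": [0, 0, 0], "turn": 0}]'

```text
clock: 16.37
eef_pos: [517.2, -10.2, 19.8]
tcp_rot: [3.14, 0.001, 1.749]
contact_force: [-2.1, -7.9, 10.2]
opening: 0.188
grasp_force: 60.6
```

>>> step_arm --motion '[{"claw": 0, "delta_pos": [-0.8, 0, 0], "turn": 0}, {"claw": 0, "delta_pos": [-0.7, 0, 0], "turn": 0}, {"claw": 0, "delta_pos": [0, 0, 0], "turn": 0}, {"claw": 0, "delta_pos": [0, 0, 0], "turn": 0}]'

```text
clock: 16.7
eef_pos: [517.2, -10.7, 19.8]
tcp_rot: [3.141, -0.0, 1.748]
contact_force: [-1.4, 1.7, 10.3]
opening: 0.187
grasp_force: 60.7
```

The force flipped, so the post has taken the spring load. Relieve, release and lift away.

>>> step_arm --motion '[{"claw": 0, "delta_pos": [0.5, 0, -0.4], "turn": 0}, {"claw": 0, "delta_pos": [0, 0, 0], "turn": 0}, {"claw": 20, "delta_pos": [0, 0, 0], "turn": 0}, {"claw": 26, "delta_pos": [0, 0, 0], "turn": 0}, {"claw": 34, "delta_pos": [0, 0, 0], "turn": 0}, {"claw": 34, "delta_pos": [0, 0, 0], "turn": 0}, {"claw": 34, "delta_pos": [0, 0, 0], "turn": 0}]'

```text
clock: 17.28
eef_pos: [516.5, -10.5, 19.1]
tcp_rot: [-3.141, -0.0, 1.749]
contact_force: [-0.2, -0.3, 0.8]
opening: 0.404
grasp_force: 0.0
```

>>> step_arm --motion '[{"claw": 34, "delta_pos": [0, 0, -4], "turn": 0}, {"claw": 34, "delta_pos": [0, 0, -10], "turn": 0}, {"claw": 34, "delta_pos": [0, 0, -20], "turn": 0}, {"claw": 34, "delta_pos": [0, 0, -30], "turn": 0}, {"claw": 34, "delta_pos": [0, 0, -20], "turn": 0}, {"claw": 34, "delta_pos": [0, 0, 0], "turn": 0}, {"claw": 34, "delta_pos": [0, 0, 0], "turn": 0}]'

```text
clock: 17.87
eef_pos: [517.8, -10.6, 105.1]
tcp_rot: [3.138, 0.001, 1.749]
contact_force: [0.6, -0.4, 0.3]
opening: 0.401
grasp_force: 0.0
```

```bash
python3 - <<'E'
from h import *
f=keep("wrist","w11");s=sense();print(s["clock"],s["eef_pos"],s["opening"],s["contact_force"])
# eye ring expected at post-4 along spring line, z 32; compare brightness template along the ring
post=np.array([510.9,22.1]);u=np.array([-.1768,.9842]);v=np.array([.9842,.1768]);g=cv2.cvtColor(f["img"],cv2.COLOR_RGB2GRAY).astype(np.float32)
th=np.linspace(0,2*np.pi,72,endpoint=False)
def score(c,z):
    r=lambda R:cv2.remap(g,proj(f,[[*(c+R*(np.cos(t)*u+np.sin(t)*v)),z] for t in th]).astype(np.float32)[None],None,cv2.INTER_LINEAR).mean()
    return r(10.)-.5*r(14.)-.5*r(8.)
for z in(32,43):
  print(z,sorted([(round(float(score(post+a*u+b*v,z)),1),a,b) for a in np.arange(-9,6,1.) for b in np.arange(-4,5,1.)])[-4:])
p=proj(f,[[*(post-4*u),32],[*(post),41],[*(post-41*u),44]]);print(p)
x,y=p[0].astype(int)
np.set_printoptions(linewidth=250);print(g[y-22:y+40:2,x-20:x+21:2].astype(int))
E
```

```text
17.9167 [516.86212926 -10.59392265 103.93465394] 0.4048644320188635 [-0.74999427 -0.1249993  -0.83154287]
32 [(38.5, np.float64(-5.0), np.float64(0.0)), (39.0, np.float64(-5.0), np.float64(-1.0)), (42.0, np.float64(-6.0), np.float64(0.0)), (42.1, np.float64(-6.0), np.float64(-1.0))]
43 [(26.3, np.float64(-2.0), np.float64(-1.0)), (31.0, np.float64(-4.0), np.float64(0.0)), (37.2, np.float64(-3.0), np.float64(-1.0)), (39.1, np.float64(-3.0), np.float64(0.0))]
[[252.55162743 165.8935524 ]
 [252.54963707 163.58257992]
 [252.58017044 211.31144928]]
[[159 159 161  97  98  98  97  98  98  97  98  99  99  98  97  98  98  89 160 162 162]
 [159 160 161  98  98  97  98  98  98  98  98  99  98  98  97  98  98  89 159 161 162]
 [159 159 160  98  99  98  97  97  98  97  98  99 100  98  97  98  98  87 159 159 161]
 [158 159 160  99  99  98  97  98  98  97  98  99 100  98  97  97  98  94 159 158 160]
 [159 160 160  98  98  98  97  97  98  97 114  97  96  97  97  97  98  94 159 158 159]
 [160 161 160  98  98  97  95 127 180 178 182 181 174 111  96  98  97  93 160 159 159]
 [161 161 160  96  98  98 12
[... 1447 characters left out ...]
62]
 [165 165 166 164 163 156  52  51  52  90 189 135  52  52  53  80 163 163 163 162 163]
 [165 166 166 165 164 139  51  52  53  60 101  80  52  53  52  68 163 163 164 164 163]
 [163 164 164 166 165 109  53  52  53  53  52  53  53  52  53  61 163 164 166 166 164]
 [163 163 165 166 166  95  77  76  77  80  77  77  76  77  75  73 163 163 164 165 165]
 [164 163 164 165 164 103  94  96  96  94  94  95  95  94  93  81 162 162 163 164 163]
 [164 164 165 165 163 104  98  94  93  94  96  93  93  93  91  80 162 163 163 162 161]
 [164 165 164 164 165 104  94  93  95  95  95  94  92  92  93  85 165 164 164 163 163]
 [165 164 165 163 163 103  94  96  94  95  93  91  91  95  94  87 166 166 166 162 163]]
```

The head disc is now unbroken in front of the ring, so the eye sits under it, and the ring fits best at z = 32. The robot is clear, so I'm handing in.

```bash
python3 -c "
from rig import *
print(sign_off())"
```

```text
the job is handed in; nothing more can be done
None
```

I refitted the spring and handed the job in at about 18 s of the 72 s allowed. The hook is in the pawl's hole, the eye is under the anchor post's head, and the gripper is open and clear. I judged the pawl home and the hook seated from the pull forces, not a final picture, and the sign-off returned no verdict.

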